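# Stack three rings on the leaning post and close the keeper

### The arm

A 6-joint arm with a two-finger parallel gripper is mounted at the origin on a cart in front of the work surface, level with it; the furniture and walls round the work are solid. World frame = base frame: x ahead of the robot, y to its left, z up, the work surface at z = 0. Lengths are in mm, angles in rad, forces in N, time in s.
With the tool pointing down it reaches from about 275 to 825 mm from the base axis. Payload 5.2 kg.
Tool frame: the origin (TCP) lies at the very end of the fingers, on their centre line; the grasp point (between the pads) lies 19 mm behind it; z points along the fingers, y is the direction in which the jaws open and shut (so a half turn about z gives the same grasp; the last joint's range is limited). The gripper opens to 93 mm and grips with 3 to 60 N. Pads are 15 mm wide; open, the fingers measure 128 mm over their backs; the gripper's body (75 mm by 188 mm) begins 65 mm behind the grasp point.
Start: joints at [0.985, 0.259, 1.535, -0, 1.348, -0.203], TCP at [205.414, 510.206, 218.653] pointing down, gripper open.
Joint ranges: [-3.14, 3.14], [-0.91, 2.08], [0.19, 2.58], [-1.22, 4.36], [0.22, 2.71], [-3.12, 3.12]. Speed limits (rad/s): [2.57, 2.57, 3.14, 3.14, 3.14, 3.14].

### API

Orientations are given as [roll, pitch, yaw] about the fixed x, y, z axes, in that order (R = Rz(yaw) Ry(pitch) Rx(roll)).
In Python, from bench import robot gives the robot as it stands. The module is installed in compiled form; this text tells all that it offers. Calls block until the motion is done:
- robot.move_ptp(position, orientation): joint-space move of the TCP to a pose.
- robot.move_linear(position, ori=None, speed=150, f_stop=None): straight line of the TCP; ori=None keeps the orientation; speed is the mean speed in mm/s. With f_stop (N) it stops when the force on the tool has changed by that much, and returns True; else False.
- robot.move_j(angles): joint-space move.
- robot.move_gripper(opening): opening from 0.0 (shut) to 1.0 (fully open); the grip force is fixed at half the most; returns when the fingers have stopped.
- robot.sleep(seconds).
- robot.inverse_kinematics(position, orientation): joint angles nearest the present ones, or None.
- robot.get_image(name): name is "scene" or "top" or "wrist"; returns a dict with "img" (480x640x3 uint8, blue, green, red), "fovy" (degrees; the focal length in pixels is half the picture's height over the tangent of half this angle, whatever the lens; pixels are square), "cx", "cy" (the principal point, pixels), "k1" (the pictures are not rectified: a ray, as slopes to the right and down, at radius r is drawn at 1 + k1 r^2 times it, then the intrinsics apply), "eye" and "orientation" of the camera in the world. Camera axes: x right, y down, z forward; pixel columns grow to the right and rows downward; lengths in mm; the calibration is good to about 2 mm. A picture is of the moment at which its call begins. There is no depth.
A pose or a line that the arm cannot do raises robot.MotionError and nothing moves.
- robot.hand_in(): hands the job in, once; it reports no verdict.
Readings, each from a call of its own:
- robot.current_t(): time.
- robot.current_qpos(): joint angles.
- robot.current_joint_vel(): joint speeds.
- robot.current_joint_efforts(): joint torques, N m.
- robot.current_tcp_pos(): TCP position.
- robot.current_eef_rot(): TCP orientation.
- robot.current_contact_force(): force on the tool from outside, world axes, zero at the start.
- robot.current_ft_torque(): the same for the moment, N m.
- robot.current_gripper_width(): opening from 0.0 (shut) to 1.0 (fully open).
Only numpy, scipy, OpenCV 4.12 (cv2) and the standard library are available. Lean on these libraries where they do the work, as an engineer would, in place of code of your own. Each camera call takes 0.05 s, during which the arm holds its last target. There are 200 camera calls.

### The job

Swing the keeper arm aside from the end of the leaning post and thread the three steel rings down the post, the widest first, then the middle one, then the narrowest, each fully home on what is below it. Then swing the keeper arm back across the end of the post as far as it goes, leaving the cutters, the jar and the white charger where they are.

Things in the scene. Friction and masses are not known exactly. Their poses are not given: they have to be found in the camera images.
- arbor: sloping plate of a bolted-down fixture with a fixed post square to it, leaning 25 degrees to its arbor -x side (the robot's right): diameter 16 mm, 56 mm long, the last 7 mm tapering to 9 mm. Origin: foot of the post on its seat, where the widest ring rests (a 30 mm disc 6 mm proud of the plate). z runs up along the post, y level, x up the slope. Plate: x -40 to 72, y -45 to 45 mm
- keeper (a joint): keeper arm, 18 mm wide, 7 mm thick, hinged on a pillar at x = 55 mm, y = 0 of arbor, axis parallel to the post; its underside is 58 mm above the seat, 2 mm above the post. rad: 0 = across the end of the post (its stop; arm points to arbor -x), grows to 2.3 as the free end swings to arbor +y; stiff, stays where it is left
- keeper_pin (a point): grip point on the round pin that stands on the keeper's free end, 74 mm from the hinge axis: the pin is 10 mm in diameter, parallel to the post, 28 mm high above the arm (from 65 to 93 mm above the seat); this point is 14 mm above the arm
- ring_wide: the widest ring: plain steel ring, 56 mm outer diameter, 20 mm bore, 14 mm high, both faces alike; lies flat on the bench. Origin: centre of its underside; z along its axis
- ring_wide_centre (a point): centre of the widest ring, halfway up its height on its axis
- ring_middle: the middle ring: plain steel ring, 44 mm outer diameter, 20 mm bore, 20 mm high, both faces alike; lies flat on the bench. Origin: centre of its underside; z along its axis
- ring_middle_centre (a point): centre of the middle ring, halfway up its height on its axis
- ring_narrow: the narrowest ring: plain steel ring, 32 mm outer diameter, 20 mm bore, 14 mm high, both faces alike; lies flat on the bench. Origin: centre of its underside; z along its axis
- ring_narrow_centre (a point): centre of the narrowest ring, halfway up its height on its axis
- cutters: bystander: side cutters with blue grips lying on the bench, 55 x 134 x 12 mm, origin under its middle
- jar: bystander: small jar with a red screw lid, 44 mm in diameter, 34 mm high, origin under its middle
- charger: bystander: small white box-shaped charger, 30 x 44 x 26 mm, origin under its middle
Mind the look-alikes: they are no part of the job. What is shaped like the ring_middle but brown or green is not meant.

How it is judged:
By the outcome, as a careful person would: the job done as asked, in the order asked, and still so for the second after the job is handed in, with the robot touching nothing.
It also fails if it takes over 72 s, if anything falls off the work surface, if the arm or the gripper's body presses on something with over 40 N, if the wrist force passes 120 N, or if a joint passes its speed limit or range.

## Working session

There is one attempt and no reset: what is moved stays moved. The work goes in short steps, each a Python script; the robot and the scene stay as the last script left them, time stands still between calls to the robot, and variables do not carry over. Pictures are saved under pics/ and viewed, and the job is handed in when it is done.

```bash
mkdir -p pics; python3 - <<'E'
from bench import robot
import cv2
for n in ("scene","top"):
    d=robot.get_image(n); cv2.imwrite(f"pics/{n}0.png",d["img"]); print(n,{k:v for k,v in d.items() if k!="img"})
print(robot.current_t(),robot.current_eef_rot())
E
```

```text
scene {'fovy': 55.31685438799424, 'cx': 322.72533227703906, 'cy': 233.147595507962, 'k1': -0.07197627245569847, 'eye': array([ -45.2667747 , -491.99230526,  561.77324488]), 'orientation': array([-2.13122516, -0.02311011, -0.90392495])}
top {'fovy': 57.69667882656635, 'cx': 317.86335594671704, 'cy': 243.00595739285504, 'k1': 0.028518419393526128, 'eye': array([ 489.70373874,  -38.6770137 , 1076.88432248]), 'orientation': array([-3.07734922,  0.02470221, -1.58044224])}
0.1 [-3.13996686e+00 -3.41057666e-04  2.75876656e+00]
```

View pics/scene0.png

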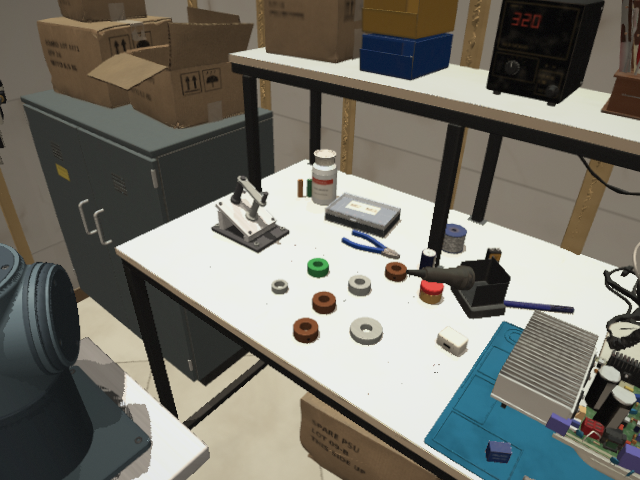

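View pics/top0.png

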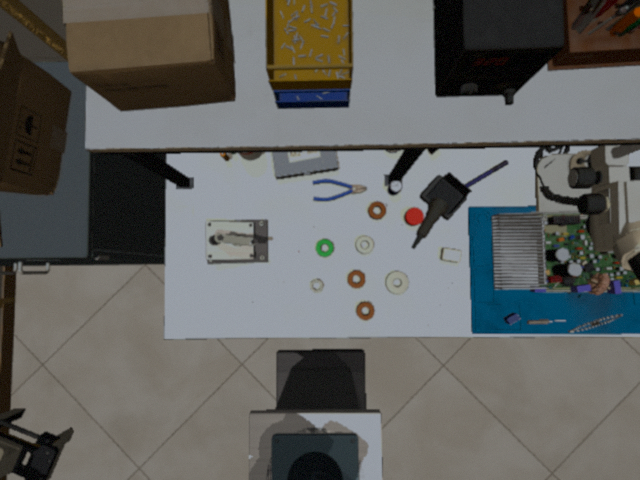

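The scene view shows the rings (wide at 366,330; middle 359,285; narrow 280,286) and the fixture (250,215). The top view shows wide (397,282), middle (365,244), narrow (317,284) and fixture (237,240). Next I'll measure these and take a closer look with the wrist camera.

```bash
cat > h.py <<'E'
from bench import robot
import cv2, numpy as np
from scipy.spatial.transform import Rotation as Ro
def K(d):
    f=240/np.tan(np.radians(d["fovy"])/2); return np.array([[f,0,d["cx"]],[0,f,d["cy"]],[0,0,1]])
def R(o): return Ro.from_euler("xyz",o).as_matrix()
def ray(d,uv):
    p=cv2.undistortPoints(np.array([[uv]],float),K(d),np.array([d["k1"],0,0,0]))[0,0]
    v=R(d["orientation"])@[p[0],p[1],1]; return np.array(d["eye"]),v/np.linalg.norm(v)
def onz(d,uv,z):
    e,v=ray(d,uv); return e+v*(z-e[2])/v[2]
def tri(obs):
    A=np.zeros((3,3));b=np.zeros(3)
    for d,uv in obs:
        e,v=ray(d,uv);P=np.eye(3)-np.outer(v,v);A+=P;b+=P@e
    x=np.linalg.solve(A,b)
    return x,[np.linalg.norm(np.cross(x-ray(d,uv)[0],ray(d,uv)[1])) for d,uv in obs]
def proj(d,X):
    p=R(d["orientation"]).T@(np.array(X)-d["eye"]); s=p[:2]/p[2]; s=s*(1+d["k1"]*(s@s))
    k=K(d); return k[0,0]*s+k[:2,2]
def shot(n,name):
    d=robot.get_image(n); cv2.imwrite(f"pics/{name}.png",d["img"]); 
    import pickle; pickle.dump(d,open(f"pics/{name}.pkl","wb")); return d
E
python3 - <<'E'
from h import *
t=shot("top","top1")
for n,uv,z in [("wide",(397,282),14),("mid",(365,244),20),("nar",(317,284),14),("fixt",(237,240),40),("jar",(414,216),34),("ch",(451,255),26),("shelf edge",(300,148),400),("greenring",(325,247),20)]: print(n,onz(t,uv,z).round(1))
s=shot("scene","scene1")
for n,uv,z in [("wide",(366,330),14),("mid",(359,285),20),("nar",(280,286),14)]: print(n,onz(s,uv,z).round(1))
# view of the fixture and rings from the wrist
X=onz(t,(237,240),40)
print(robot.current_tcp_pos())
robot.move_ptp([X[0]-60,X[1]-30,330],[np.pi,0,-np.pi/2]); 
d=shot("wrist","w1"); print(d["eye"],d["orientation"],d["fovy"],robot.current_t(),robot.current_qpos())
E
```

```text
wide [ 461.7 -203.5   14. ]
mid [ 554.3 -127.5   20. ]
nar [458.6 -10.   14. ]
fixt [566.1 180.   40. ]
jar [ 619.2 -244.2   34. ]
ch [ 525.3 -331.2   26. ]
shelf edge [684.    4.4 400. ]
greenring [548.  -30.5  20. ]
wide [ 453.6 -208.7   14. ]
mid [ 540.4 -134.4   20. ]
nar [447.9 -16.7  14. ]
[205.20423798 509.93671057 218.15197944]
[505.88432319  74.3150293  494.85875767] [ 2.86881253e+00  1.02846383e-03 -3.14106739e+00] 61.92120614380152 2.675 [ 7.73178985e-02  1.67451160e-01  1.38384166e+00  1.58659989e-04
  1.59054238e+00 -3.06462358e+00]
```

View pics/w1.png

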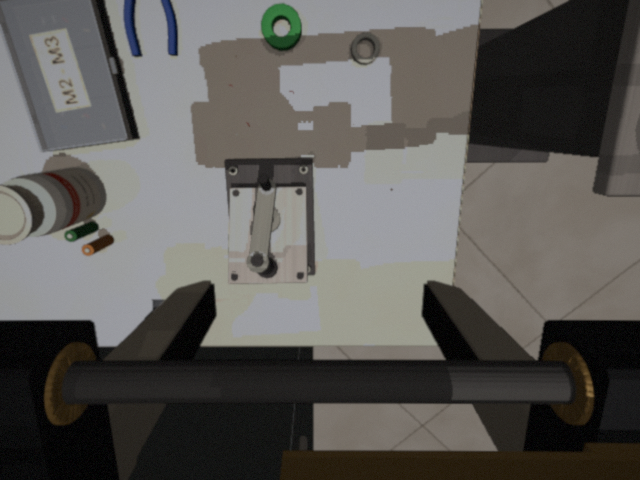

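The wrist view shows the fixture: keeper pin (265,185), hinge (259,260), plate corners about (231,187), (305,185), (307,283), (229,283). The keeper lies across the post. Now I'll take closer opposite views of the fixture and the rings.

```bash
python3 - <<'E'
from h import *
robot.move_ptp([505,-150,330],[np.pi,0,np.pi/2]); d=shot("wrist","wr")
print(robot.current_t())
robot.move_ptp([545,150,250],[np.pi,0,np.pi/2]); d=shot("wrist","wa"); print(robot.current_t(),robot.current_qpos())
# both enlarged around fixture: composite
a=cv2.imread("pics/wr.png");cv2.imwrite("pics/wr_v.png",cv2.resize(a,(800,600)))
a=cv2.imread("pics/wa.png");cv2.imwrite("pics/wa_v.png",cv2.resize(a,(800,600)))
b=cv2.imread("pics/w1.png")[140:310,180:360];cv2.imwrite("pics/w1_v.png",cv2.resize(b,None,fx=3.5,fy=3.5,interpolation=2))
E
```

```text
4.9167
6.1583 [ 6.93694948e-02  2.67173117e-01  1.44537729e+00 -5.60344178e-04
  1.42802876e+00  7.08297755e-02]
```

View pics/wr_v.png

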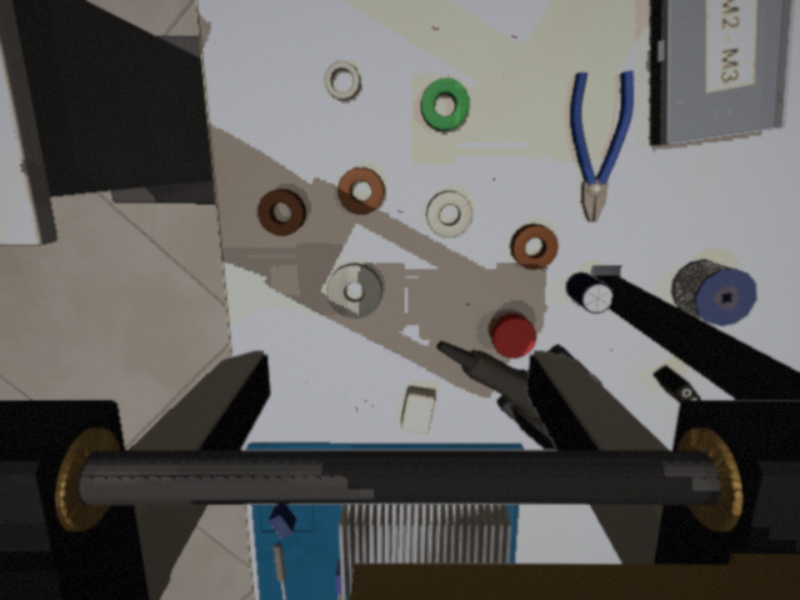

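View pics/wa_v.png

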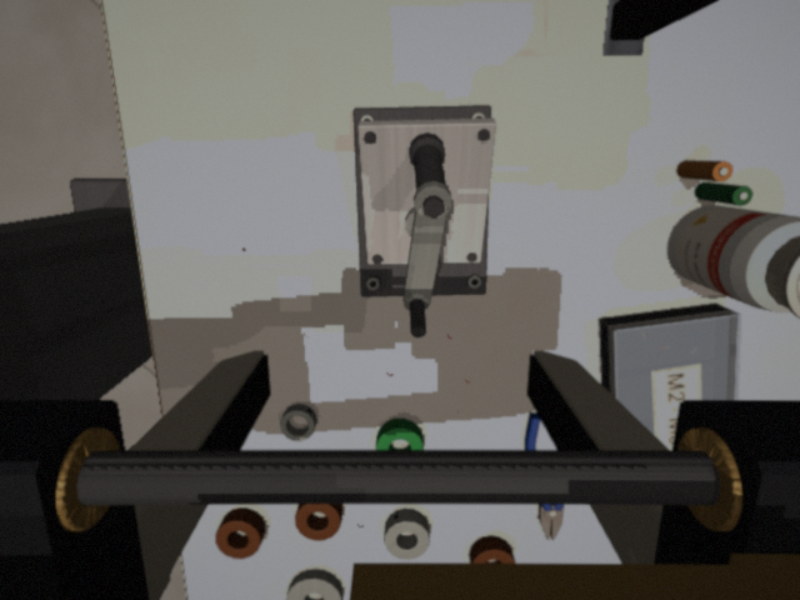

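View pics/w1_v.png

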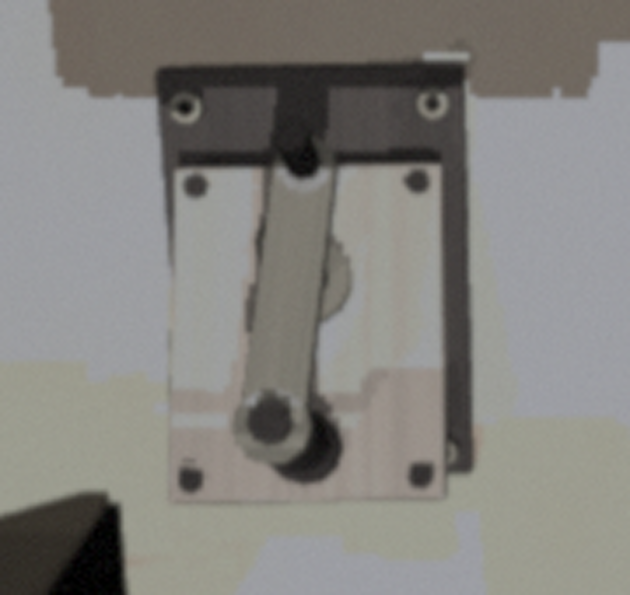

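The ring view (800-px scale) shows wide (354,291), middle (449,214) and narrow (343,81). The fixture views give the plate corners plus the pin and hinge. The keeper is slightly off 0. Now I'll fit the arbor pose from those points and check the IK.

```bash
cat > fit.py <<'E'
from h import *
import pickle
from scipy.optimize import least_squares
L=lambda n:pickle.load(open(f"pics/{n}.pkl","rb"))
w1,wa,wr=L("w1"),L("wa"),L("wr")
def A(yaw): # arbor axes as columns; yaw = 0 -> x up the slope along world +y
    return Ro.from_euler("z",np.pi/2+yaw).as_matrix()@Ro.from_euler("y",-np.radians(25)).as_matrix()
C={"LL":(-40,-45,-6),"LR":(-40,45,-6),"HR":(72,45,-6),"HL":(72,-45,-6)}
o1={"LL":(178,165),"LR":(440,163),"HR":(446,497),"HL":(170,502)}
oa={"HR":(358,122),"HL":(494,118),"LR":(366,266),"LL":(488,262)}
obs=[(w1,C[k],(180+u/3.5,140+v/3.5)) for k,(u,v) in o1.items()]+[(wa,C[k],(u/1.25,v/1.25)) for k,(u,v) in oa.items()]
pins=[(w1,(180+302/3.5,140+158/3.5)),(wa,(418/1.25,331/1.25))]
def res(p):
    a=A(p[3]); o=p[:3]
    r=[proj(d,o+a@np.array(X))-uv for d,X,uv in obs]
    P=np.array([55-74*np.cos(p[4]),74*np.sin(p[4]),93])
    r+=[proj(d,o+a@P)-uv for d,uv in pins]
    return np.concatenate(r)
s=least_squares(res,[566,180,40,0,.1],loss="soft_l1")
if __name__=="__main__":
    print(s.x.round(3)); print(res(s.x).reshape(-1,2).round(1).tolist())
    for n,uv,z in [("wide",(354,291),14),("mid",(449,214),20),("nar",(343,81),14)]: print(n,onz(wr,np.array(uv)/1.25,z).round(1))
    im=wr["img"]; t=[]
    for u,v in [(354,291),(449,214),(343,81)]:
        u,v=int(u/1.25),int(v/1.25); t.append(cv2.resize(im[v-30:v+30,u-30:u+30],(260,260),interpolation=2))
    cv2.imwrite("pics/rings.png",np.hstack(t))
    a=A(s.x[3]); o=s.x[:3]
    v=wa["img"].copy()
    for X in [(0,0,0),(0,0,56),(55,0,65),(-19,0,65)]: cv2.circle(v,tuple(proj(wa,o+a@X).round().astype(int)),2,(0,0,255),-1)
    for k in range(24): cv2.circle(v,tuple(proj(wa,o+a@np.array([15*np.cos(k*.26),15*np.sin(k*.26),0])).round().astype(int)),0,(0,255,0),-1)
    cv2.imwrite("pics/ov.png",cv2.resize(v[70:290,240:440],(600,660))[:600])
E
python3 fit.py
```

```text
[5.65222e+02 1.76838e+02 4.79730e+01 2.30000e-02 1.30000e-01]
[[-1.3, 1.2], [0.4, 0.1], [0.1, 0.4], [-0.7, 0.6], [-1.6, 1.8], [1.1, 2.2], [0.5, -2.0], [-6.3, -0.9], [-2.6, -6.3], [-1.5, -0.5]]
wide [ 461.8 -203.4   14. ]
mid [ 553.4 -126.7   20. ]
nar [456.5 -10.6  14. ]
```

```bash
python3 -c "
import cv2,numpy as np
a=cv2.imread('pics/rings.png');b=cv2.imread('pics/ov.png');b=cv2.resize(b,(335,335));c=np.zeros((335,780,3),np.uint8);c[:,:335]=b
cv2.imwrite('pics/both.png',np.vstack([a,c]))"
```

```text
(no output)
```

View pics/both.png

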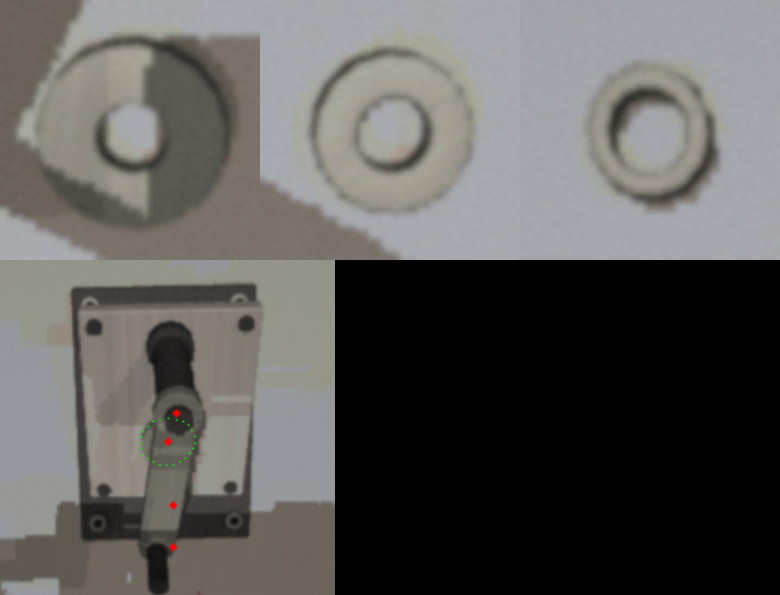

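Rings agree with the top view within 2 mm. In the overlay the fitted seat lies on the visible disc. The lower-right plate corner in `wa` was misread (it's at 385,211.5), so I'll correct it, check the IK along the keeper arc, then swing it.

```bash
sed -i 's|"LL":(488,262)}|"LL":(481,264)}|; s|302/3.5,140+158/3.5|302/3.5,140+140/3.5|' fit.py
cat > m.py <<'E'
from fit import *
a=A(s.x[3]); o=s.x[:3].copy()
W=lambda X:o+a@np.array(X,float)
def ori(phi=0): # tool axes: x = arbor x, y = -arbor y, z = -post, turned by -phi about the post
    return Ro.from_matrix(a@Ro.from_euler("z",-phi).as_matrix()@np.diag([1,-1,-1])).as_euler("xyz")
pin=lambda th,z=70:W([55-74*np.cos(th),74*np.sin(th),z])
E
python3 - <<'E'
from m import *
print(s.x.round(3), res(s.x).reshape(-1,2).round(1).tolist())
# seat disc right edge in w1, read at (352,285)
q=[(proj(w1,W([15*np.cos(t),15*np.sin(t),0]))-[180,140])*3.5 for t in np.linspace(0,6.28,40)]; print("disc max u",max(q,key=lambda p:p[0]).round())
th0=s.x[4]
for th in np.linspace(th0,1.8,6):
    print(round(th,2),[None if (j:=robot.inverse_kinematics(pin(th),ori(f*th))) is None else j.round(2).tolist() for f in (1,.5)])
j=robot.inverse_kinematics(W([0,0,130]),ori()); print(j)
E
```

```text
[5.65081e+02 1.76690e+02 4.79210e+01 2.10000e-02 1.26000e-01] [[-1.1, 0.9], [0.6, 0.0], [0.1, 0.3], [-0.7, 0.4], [-1.6, 1.8], [1.1, 2.5], [0.3, -2.0], [-1.0, -2.3], [-2.7, -1.3], [-1.5, -0.3]]
disc max u [351. 276.]
0.13 [[-0.24, 0.42, 1.7, 0.46, 1.18, -0.35], [-0.24, 0.42, 1.7, 0.46, 1.18, -0.41]]
0.46 [[-0.24, 0.38, 1.76, 0.46, 1.17, -0.02], [-0.24, 0.38, 1.76, 0.46, 1.17, -0.25]]
0.8 [[-0.23, 0.34, 1.8, 0.46, 1.16, 0.32], [-0.23, 0.34, 1.8, 0.46, 1.16, -0.07]]
1.13 [[-0.2, 0.31, 1.83, 0.47, 1.15, 0.69], [-0.2, 0.31, 1.83, 0.47, 1.15, 0.12]]
1.47 [[-0.16, 0.28, 1.83, 0.47, 1.16, 1.07], [-0.16, 0.28, 1.83, 0.47, 1.16, 0.33]]
1.8 [[-0.11, 0.27, 1.81, 0.47, 1.16, 1.45], [-0.11, 0.27, 1.81, 0.47, 1.16, 0.55]]
[-0.25382898  0.36618874  1.60770423  0.43363792  1.31791752 -0.41644605]
```

```bash
python3 - <<'E'
from m import *
th0=s.x[4]
robot.move_gripper(0.45)
robot.move_ptp(pin(th0,115),ori(th0))
print(robot.move_linear(pin(th0,71),speed=120,f_stop=8))
robot.move_gripper(0.0); w=robot.current_gripper_width(); print("w",w,robot.current_t())
if 0.07<w<0.16:
    F=[]
    for th in np.arange(th0+.28,1.86,.28):
        robot.move_linear(pin(th,71),ori(th),speed=140); F.append(np.linalg.norm(robot.current_contact_force()).round(1))
    print(th,F,robot.current_gripper_width(),robot.current_t())
    robot.move_gripper(0.35); robot.move_linear(pin(th,125),speed=200)
    shot("wrist","k1"); shot("scene","k1s"); print(robot.current_t())
E
python3 -c "
import cv2,numpy as np
cv2.imwrite('pics/k1v.png',np.hstack([cv2.resize(cv2.imread('pics/k1.png'),(400,300)),cv2.resize(cv2.imread('pics/k1s.png')[130:280,180:380],(400,300))]))"
```

```text
False
w 0.10284418078736043 8.8
1.8062251748251523 [np.float64(3.4), np.float64(6.4), np.float64(9.4), np.float64(10.7), np.float64(11.3), np.float64(12.5)] 0.09748661168931388 11.4
12.525
```

View pics/k1v.png

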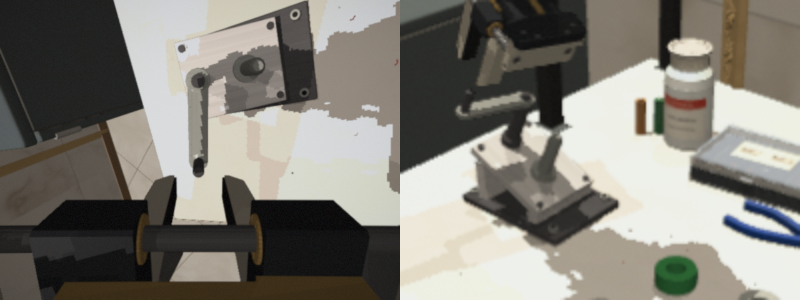

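The keeper is swung well aside (wrist view: arm from the hinge at (197,75) to the pin at (198,165)), and the post is exposed. I'll check the post overlay and pick up the wide ring.

```bash
cat >> m.py <<'E'
DOWN=lambda yaw=np.pi/2:np.array([np.pi,0,yaw])
def pick(x,y,d,h,yaw=np.pi/2,low=2.5):
    robot.move_gripper((d+16)/93)
    robot.move_ptp([x,y,75],DOWN(yaw))
    st=robot.move_linear([x,y,low],speed=120,f_stop=10)
    robot.move_gripper(0.0); w=robot.current_gripper_width()*93
    print("pick stop",st,"w",round(w,1),"tcp",np.round(robot.current_tcp_pos(),1),robot.current_t())
    return abs(w-d)<4
E
python3 - <<'E'
from m import *
k=L("k1"); v=k["img"].copy()
for z,r,c in [(56,4.5,(0,0,255)),(49,8,(0,255,255)),(0,15,(0,255,0))]:
    P=np.array([proj(k,W([r*np.cos(t),r*np.sin(t),z])) for t in np.linspace(0,6.28,60)])
    x0,y0=330,60
    if z==56: big=cv2.resize(v[y0:y0+110,x0:x0+150],None,fx=5,fy=5,interpolation=2)
    cv2.polylines(big,[((P-[x0,y0]+.5)*5).astype(np.int32)],True,c,1)
cv2.imwrite("pics/post.png",big)
if pick(462.5,-204.2,56,14): robot.move_linear([462.5,-204.2,100],speed=200); print(robot.current_gripper_width()*93)
shot("wrist","g1")
E
```

```text
pick stop False w 55.5 tcp [ 462.6 -204.4    3.1] 16.35
55.18279879093341
```

View pics/post.png

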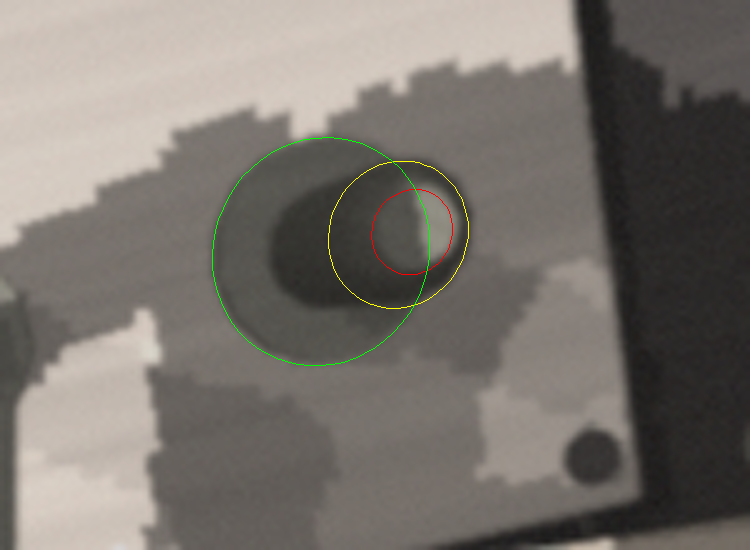

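View pics/g1.png

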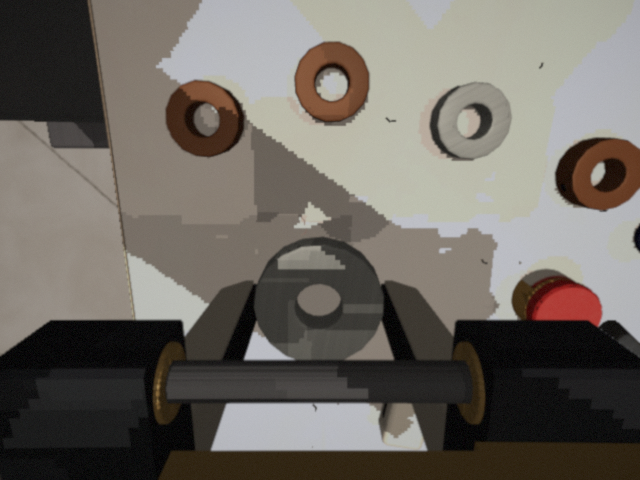

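The post overlay fits to about 1 mm. The wide ring is held with its outline centred at (319,298) in the wrist view. I'll compute its offset in the grip and thread it.

```bash
cat >> m.py <<'E'
def thread(dx,below,d,base,cut=14):
    """dx: ring centre along tool x from the TCP; below: ring underside beyond the TCP; base: height to rest on"""
    P=lambda z:W([-dx,0,z+below])
    robot.move_ptp(P(95),ori())
    robot.move_linear(P(62),speed=150)
    st=robot.move_linear(P(base-2),speed=55,f_stop=cut)
    z=(a.T@(robot.current_tcp_pos()-o))
    print("thread stop",st,"tcp in arbor",z.round(1),"underside",round(z[2]-below,1),"F",(a.T@robot.current_contact_force()).round(1),robot.current_t())
    return z[2]-below-base
def leave(d):
    robot.move_gripper((d+12)/93)
    z=a.T@(robot.current_tcp_pos()-o); robot.move_linear(W([z[0],z[1],100]),speed=220)
E
python3 - <<'E'
from m import *
g=L("g1"); t=robot.current_tcp_pos(); c=onz(g,(319,298),t[2]-3+14); print("offset",(c-t).round(1))
dx=(c-t)[1]
if abs(dx)>3: dx=0
e=thread(dx,3.1,56,0); print(e)
shot("scene","t1")
if abs(e)<3: leave(56)
shot("wrist","t1w"); print(robot.current_t())
E
python3 -c "
import cv2,numpy as np
cv2.imwrite('pics/t1v.png',np.hstack([cv2.resize(cv2.imread('pics/t1w.png'),(400,300)),cv2.resize(cv2.imread('pics/t1.png')[130:280,180:380],(400,300))]))"
```

```text
offset [ 0.8  4.3 11. ]
thread stop True tcp in arbor [-0.   0.6  4.6] underside 1.5 F [0.8 1.1 5.8] 19.7417
1.5124252290683944
20.9083
```

View pics/t1v.png

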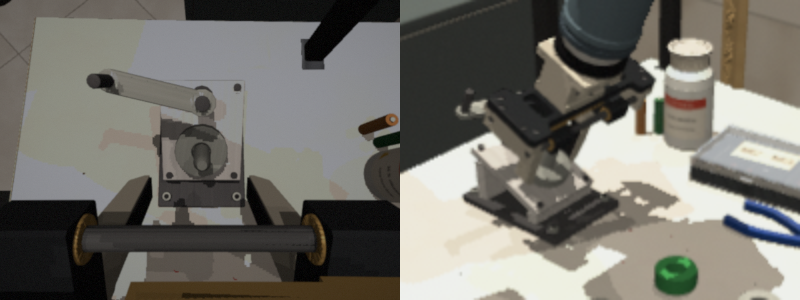

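The wide ring is on the post down at the seat (wrist view, ring at (202,152)), stopping about 1.5 mm above the modelled zero. Next is the middle ring.

```bash
python3 - <<'E'
from m import *
ok=pick(554.2,-127,44,20,np.radians(110),low=3.5)
bl=robot.current_tcp_pos()[2]
if ok:
    robot.move_linear([554.2,-127,100],speed=220); shot("wrist","g2")
    e=thread(0,bl,44,14); print(e,bl); shot("scene","t2")
    if abs(e)<3.5: leave(44)
    shot("wrist","t2w"); print(robot.current_t())
E
python3 -c "
import cv2,numpy as np
r=lambda n:cv2.resize(cv2.imread('pics/%s.png'%n),(400,300))
cv2.imwrite('pics/t2v.png',np.hstack([r('g2'),r('t2w')]))"
```

```text
pick stop False w 43.5 tcp [ 554.7 -127.2    4.3] 23.5083
thread stop True tcp in arbor [-0.   0.7 19.6] underside 15.3 F [0.9 0.4 4.2] 26.3167
1.2678249455894406 4.298783768340153
27.4083
```

View pics/t2v.png

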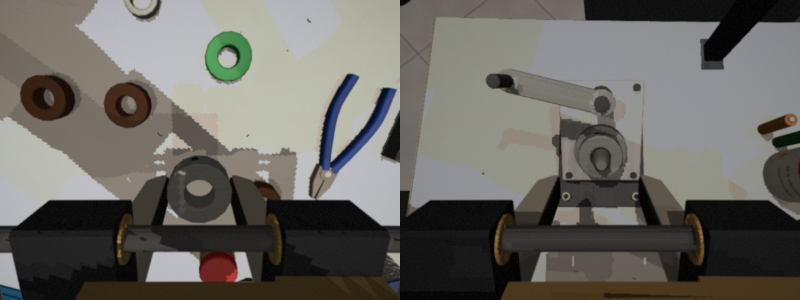

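The middle ring went down 13.8 mm above the wide one's stop (14 expected), and the right-hand view shows it on the post. Next is the narrow ring.

```bash
python3 - <<'E'
from m import *
ok=pick(457.5,-10.3,32,14,low=2.5)
bl=robot.current_tcp_pos()[2]
if ok:
    robot.move_linear([457.5,-10.3,100],speed=220)
    e=thread(0,bl,32,34); print(e,bl)
    if abs(e)<3.5: leave(32)
    shot("wrist","t3w"); print(robot.current_t())
E
python3 -c "
import cv2
cv2.imwrite('pics/t3v.png',cv2.resize(cv2.imread('pics/t3w.png')[80:340,180:440],(600,600),interpolation=2))"
```

```text
pick stop False w 30.3 tcp [457.7 -10.3   3. ] 29.775
thread stop True tcp in arbor [-0.1 -0.1 38.1] underside 35.1 F [0.4 0.9 3.9] 31.9833
1.0594024697367033 3.0280126172580504
32.95
```

View pics/t3v.png

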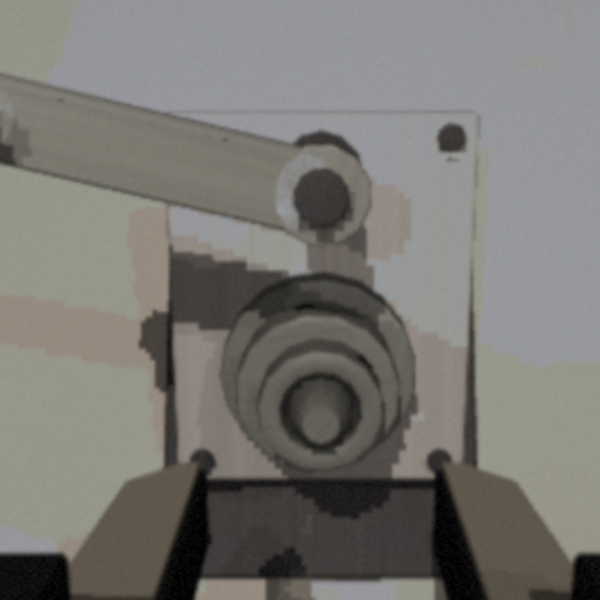

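All three rings are stacked concentrically on the post (narrow at (320,410) in the crop), with stop heights 1.5 / 15.3 / 35.1. Now I'll swing the keeper back to its stop.

```bash
python3 - <<'E'
from m import *
th=s.x[4]+.28*6
robot.move_gripper(0.4)
robot.move_linear(W([0,0,130]),speed=200)
robot.move_ptp(pin(th,125),ori(th))
print(robot.move_linear(pin(th,71),speed=120,f_stop=8))
robot.move_gripper(0.0); w=robot.current_gripper_width(); print("w",w,robot.current_t())
if 0.07<w<0.16:
    F=[]
    for t in list(np.arange(th-.28,.15,-.28))+[.1]:
        st=robot.move_linear(pin(t,71),ori(t),speed=140,f_stop=35); F.append((round(t,2),st,np.linalg.norm(robot.current_contact_force()).round(1)))
        if st: break
    print(F)
    st=robot.move_linear(pin(-.08,71),ori(0),speed=25,f_stop=20)
    q=a.T@(robot.current_tcp_pos()-o); print(st,"theta",np.arctan2(q[1],55-q[0]),q.round(1),(a.T@robot.current_contact_force()).round(1),robot.current_gripper_width(),robot.current_t())
    robot.move_gripper(0.35); q=a.T@(robot.current_tcp_pos()-o); robot.move_linear(W([q[0],q[1],130]),speed=200)
    robot.move_ptp([505,60,330],[np.pi,0,np.pi/2]); robot.move_ptp([545,140,300],[np.pi,0,np.pi/2])
    d=shot("wrist","f1"); shot("scene","f1s"); shot("top","f1t"); print(robot.current_t())
E
python3 - <<'E'
from h import *
r=cv2.imread
a=cv2.resize(r("pics/f1.png")[40:280,220:460],(400,400),interpolation=2);b=cv2.resize(r("pics/f1s.png")[150:270,190:310],(400,400),interpolation=2)
cv2.imwrite("pics/fv.png",np.hstack([a,b]))
E
```

```text
False
w 0.09740570572819865 36.4583
[(np.float64(1.53), False, np.float64(2.8)), (np.float64(1.25), False, np.float64(3.9)), (np.float64(0.97), False, np.float64(6.9)), (np.float64(0.69), False, np.float64(6.7)), (np.float64(0.41), False, np.float64(6.3)), (0.1, False, np.float64(5.9))]
True theta -0.0017996921432059253 [-17.5  -0.1  71.2] [0.7 2.3 6.7] 0.1019434595826065 39.6167
42.0667
```

View pics/fv.png

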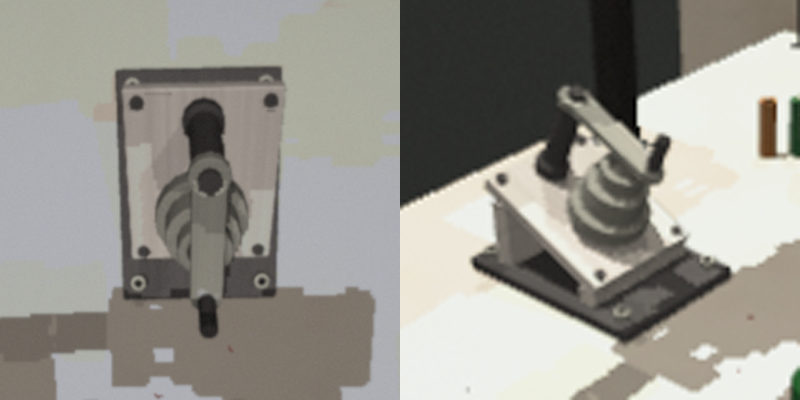

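View pics/f1s.png

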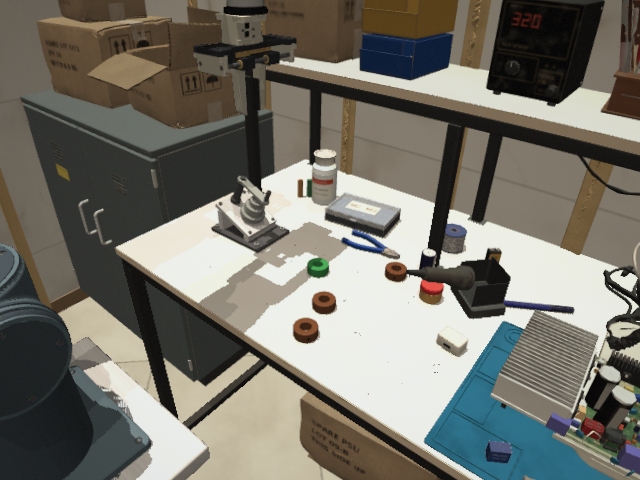

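The keeper hit its stop at the modelled angle of 0. The three rings are nested under it, and the cutters, jar and charger sit where they were in the first scene picture.

```bash
python3 -c "
from bench import robot
robot.hand_in(); print(robot.current_t())"
```

```text
the job is handed in; nothing more can be done
the job is handed in; nothing more can be done
```

The job is done and handed in. I swung the keeper aside to about 1.8 rad, threaded the wide, middle and narrow rings in that order, and swung the keeper back to its stop. The clock read about 42 s at the last check, against the 72 s limit.

**Last checks**
- **Rings:** each descent ended on contact. The undersides stopped at 1.5, 15.3 and 35.1 mm, where the model gives 0, 14 and 34. The spacings of 13.8 and 19.8 mm match the ring heights. I took the common offset of 1 to 1.5 mm as error in my fit of the fixture's position.
- **Keeper:** it met its stop at an estimated angle of -0.002 rad. The last pictures show it across the end of the post, over the three nested rings.
- **Bystanders:** by eye, the cutters, jar and charger look unmoved in the final scene picture.
- **Robot:** it was clear of everything at hand-in.

**Disagreements**
- The scene camera put the rings up to 14 mm away from where the top camera had them. The wrist camera agreed with the top camera, so I used those.
- One wrist picture suggested the wide ring sat 4 mm off-centre in the grip. I ignored it, and the ring went on without catching.

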